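Set the centre punch on a pendant's hole mark and hold it for the hammer

ROBOT

A 7-joint arm with a two-finger parallel gripper is mounted at the origin on the work surface. World frame = base frame: x ahead of the robot, y to its left, z up, the work surface at z = 0. Lengths are in mm, angles in rad, forces in N, time in s.
With the tool pointing down it reaches from about 425 to 1025 mm from the base axis. Payload 9.4 kg.
Tool frame: the origin (TCP) lies midway between the tips of the shut fingers; the grasp point (between the pads) lies 19 mm behind it; z points along the fingers, y is the line along which they close (so a half turn about z gives the same grasp; the last joint's range is limited). The gripper opens to 85 mm and grips with 20 to 120 N. Pads are 22 mm wide; open, the fingers measure 114 mm over their backs; the gripper's body (76 mm by 85 mm) begins 54 mm behind the grasp point. The pads swing forward as they close: fully open they stand 13 mm farther back than shut.
Start: joints at [1.267, 0.599, -0.003, 1.599, 0.002, 0.943, -0.08], TCP at [163.014, -706.435, 231.275] pointing down, gripper open.
Joint ranges: [-2.57, 2.57], [-0.35, 1.97], [-1.29, 1.29], [0.11, 2.56], [-1.05, 4.19], [0.11, 1.86], [-2.63, 2.63]. Speed limits (rad/s): [2.22, 2.22, 3.01, 3.01, 3.14, 3.14, 3.14].

INTERFACE

Orientations are given as a 3x3 rotation matrix whose columns are the frame's x, y, z axes.
In Python, from plant import bot, read_camera, spot_in, silhouettes gives the robot as it stands.
- The arm moves only by the tool play_rows, never from a script. Its argument "motion" is a list that holds one entry, the list of rows, each a list of 7 numbers: the opening, from 0 (shut) to 1 (fully open), then the shift along the world's x, y, z normalised to -1 to 1, where 1 is 0.4 m, then the turn, a rotation vector about the world's x, y, z normalised to -1 to 1, where 1 is 60 degrees. In form: [[[hand, dx, dy, dz, ax, ay, az], ...]]. A call has 1 to 12 rows; each row shifts and turns the commanded pose from where the row before left it; what a row does not reach is not made up. A row lasts 1/12 s, in which the tool goes at most 41.7 mm and 7.16 degrees, less where a joint would pass 70% of its speed; a pose out of reach is approached as far as the arm can. A call with a number of a shift or a turn outside -1 to 1 is refused whole. A call with a gripper value outside its range is refused whole. The fingers move at their own pace and stop on an object; "force" is the grip in N (left out, the last holds). Time passes only in rows, so rows that do not move let the fingers close. It gives the time, the measured TCP pose, the force, the opening and the grip force at its end, in the units of the state.
- bot.state(): the state, without advancing time (a new reading comes with each control period).
- read_camera(name): name is "scene" or "top"; returns a dict with "image" (480x640x3 uint8, red, green, blue), "depth" (480x640 float32, mm along the optical axis (not along the pixel's ray), 0 where there is no reading), "camera_matrix" (3x3 intrinsics, pixels), "k1" (the pictures are not rectified: a ray, as slopes to the right and down, at radius r is drawn at 1 + k1 r^2 times it, then the intrinsics apply), "world_from_camera" (4x4, takes a point from camera to world coordinates). Camera axes: x right, y up, looking along -z (the intrinsics and any distortion apply to the point x, -y, -z); pixel columns grow to the right and rows downward; lengths in mm; the calibration is good to about 2 mm. A picture is of the moment at which its call begins.
- bot.sign_off(): hands the job in; it is judged then, once.
Trained networks look in the newest picture that a camera, given by its name, has taken for a name from the list of things; names that differ only in an ending like _2 or _b are one class to them, and where a whole thing is asked for, a point or a joint stands for the part that bears it (a point fixed in the world has none). Each returns a list of dicts, best first, with "confidence" (0 to 1); they miss things now and then, are a little off and sometimes report something else, mostly with a low value. They report only what shows in the picture. A call takes as long as a camera call. They do not tell look-alikes from the thing itself.
- spot_in(camera, query): "point" ([column, row] in pixels, amid what is visible of it).
- silhouettes(camera, query): "pixels" (480x640 bool, what is visible of it) and "point" ([column, row] in pixels, amid what is visible of it).
The state is a dict: "t": time; "qpos": joint angles; "qvel": joint speeds; "tau": joint torques, N m; "position": TCP position; "orientation": TCP orientation; "wrist_force": force on the tool from outside, world axes, zero at the start; "torque": the same for the moment, N m; "opening": finger opening in mm; "finger_force": force on a finger pad.
Only numpy, scipy, OpenCV 4.12 (cv2) and the standard library are available. Lean on these libraries where they do the work, as an engineer would, in place of code of your own. Each camera call takes 0.05 s, during which the arm holds its last target. There are 200 camera calls.

TASK

The brass pendant in the ball vise is to be centre-punched for its hanging hole. Draw the flat-headed centre punch straight up out of the wooden punch block, set its point inside the small scribed ring near the pendant's rim without marking the polished face anywhere else, and keep it there, square to the face, under a light steady push of about 5 N, ready for the hammer tap. Finish while still holding it like that: do not let go, do not shift the vise, and leave the other tools where they are.

Things in the scene. Friction and masses are not known exactly. Their poses are not given: they have to be found in the camera images.
- punch: Centre punch: dark steel rod, 12 mm thick, 120 mm long, about 90 g, lighter knurled band 56-83 mm from the point. Origin at its point; z runs along the rod to the flat striking head. The last 14 mm taper. It starts point down in one hole of the block, leaning up to 3 degrees: point 9 mm, head 129 mm above the table, 84 mm out of the block. The only flat-headed tool there, and the tallest.
- block: Wooden punch block fixed to the table, 62 mm (its x) by 180 mm (its y), 45 mm high; origin at the centre of its underside, z up. Four holes 13 mm wide, 36 mm deep in a row along its y at y = -63, -21, 21, 63 mm (x = 0). Its tools are best gripped with the fingers closing along the block's x, where there are no neighbours.
- mark (a point): The marked spot: centre of the scribed ring (8 mm across, four short ticks) on the pendant's upper face, 0.110 to 0.125 m above the table. Its z axis is the outward normal of the face, leaning 6 to 20 degrees from vertical, towards the robot within about 40 degrees. Hard contact, no spring.
- pendant: Round brass pendant, 64 mm in diameter, 3 mm thick, held in the ball vise by four brass pins (5 mm thick, 4 mm above its face, just outside its rim). Origin at the centre of its underside, z normal to its face; the scribed ring is 21.5 mm from the centre along its -x. A low embossed rosette (12.5 mm radius) is in its middle.
- vise: Ball vise: rubber ring 124 mm wide fixed to the table (origin: centre of its underside) carrying a dark steel ball of 104 mm, its centre 62 mm above the table, and a turntable with two jaws; the pendant's underside is 56 mm from the ball's centre. Tilt and turn are held by stiff friction (4 and 2 N m), enough for light pushes.
- doming1: Doming punch (bystander): steel rod 12 mm in diameter, 92 mm long, ball end of 15 mm at the top, standing in another hole of the block. Origin at the centre of its foot.
- doming2: Doming punch (bystander): as the other, 97 mm long, ball end of 17.6 mm at the top.
- doming3: Doming punch (bystander): as the other, 101 mm long, ball end of 20 mm at the top.
- doming_block: Bystander: steel cube of 56 mm with round hollows, on the table. Origin at the centre of its underside.
- hammer: Bystander: hammer 240 mm long lying on the table along its x axis.
- pliers: Bystander: black-handled flat-nose pliers 150 mm long, 10 mm high, lying on the table along their x axis.
- discs: Bystander: pile of seven brass discs, 66 mm wide, 21 mm high. Origin at the centre of its underside.
- spool1: Bystander: white thread spool standing on the table, 44 mm wide, 74 mm high. Origin at the centre of its underside.
Not all that is in view belongs to the job. There is more than one size of the vise; the job needs the smallest.

How it is judged:
By the outcome, as a careful person would: the job done as asked, in the order asked, and still so for the second after the job is handed in, while the arm keeps its last pose, push and grip.
It also fails if it takes over 42 s, if anything falls off the work surface, if the arm or the gripper's body presses on something with over 40 N, if the wrist force passes 120 N, or if a joint passes its speed limit or range.

## Working session

There is one attempt and no reset: what is moved stays moved. The work goes in short steps, Python scripts to look and compute and a tool call to move; the robot and the scene stay as the last step left them, time stands still between calls to the robot, and variables do not carry over. Pictures are saved under pics/ and viewed, at most 10 in all, crops included, and the job is handed in when it is done.

Besides the shell and the picture viewer there is one more tool, called after ">>>" in YAML: its name, and indented under it one key for each argument. play_rows: Moves the arm, as the interface text tells. Its arguments: {"type":"object","properties":{"motion":{"type":"array","items":{"type":"array","items":{"type":"array","items":{"type":"number"}}}},"force":{"type":"number"}},"required":["motion"]}

```bash
ls; mkdir -p pics
cat > h.py <<'E'
import numpy as np, cv2
from plant import bot, read_camera, spot_in, silhouettes
def pix2ray(c,u,v):
    K=c["camera_matrix"];k=c["k1"]
    x=(u-K[0,2])/K[0,0];y=(v-K[1,2])/K[1,1]
    rd=np.hypot(x,y);r=rd
    for _ in range(20): r=rd/(1+k*r*r)
    s=np.where(rd>0,r/np.maximum(rd,1e-12),1)
    return x*s,y*s
def world(c,u,v,d):
    x,y=pix2ray(c,np.asarray(u,float),np.asarray(v,float))
    P=np.stack([x*d,-y*d,-d*np.ones_like(x),np.ones_like(x)],-1)
    return (P@c["world_from_camera"].T)[...,:3]
def proj(c,P):
    P=np.atleast_2d(P);W=np.linalg.inv(c["world_from_camera"])
    q=np.c_[P,np.ones(len(P))]@W.T
    x=q[:,0]/-q[:,2];y=-q[:,1]/-q[:,2];f=1+c["k1"]*(x*x+y*y)
    K=c["camera_matrix"]
    return np.c_[K[0,0]*x*f+K[0,2],K[1,1]*y*f+K[1,2]]
def cloud(c):
    v,u=np.mgrid[:480,:640];return world(c,u,v,c["depth"])
E
python3 - <<'E'
from h import *
import pickle
for n in ["scene","top"]:
    c=read_camera(n);pickle.dump(c,open(n+".pkl","wb"))
    cv2.imwrite(f"pics/{n}0.png",c["image"][:,:,::-1])
    print(n,c["camera_matrix"].tolist(),c["k1"],np.round(c["world_from_camera"],3).tolist())
    for q in ["punch","block","mark","pendant","vise","doming1","doming3","spool1"]:
        for s in silhouettes(n,q)[:3]:
            m=s["pixels"]&(c["depth"]>0);v,u=np.nonzero(m)
            P=world(c,u,v,c["depth"][m]) if len(u) else np.zeros((1,3))
            print(q,round(s["confidence"],2),np.round(s["point"],1),m.sum(),np.round(np.median(P,0)),np.round(P.max(0)))
print(bot.state())
E
```

```text
pics
scene [[568.6805411298022, 0.0, 320.73711509500623], [0.0, 568.6805411298022, 244.96386059195396], [0.0, 0.0, 1.0]] -0.12991625631266687 [[0.946, -0.23, 0.231, 803.154], [0.325, 0.674, -0.663, -830.819], [-0.003, 0.702, 0.712, 979.078], [0.0, 0.0, 0.0, 1.0]]
punch 0.51 [271.6 351.6] 167 [ 513. -292.   88.] [ 519. -276.  132.]
punch 0.17 [347.3 402.4] 1359 [ 682. -330.   54.] [ 709. -276.   61.]
block 0.91 [277.4 365.9] 2917 [ 525. -285.   43.] [ 579. -155.   98.]
mark 0.95 [428.4 158.2] 673 [688. 280. 171.] [731. 327. 178.]
mark 0.86 [174.  290.9] 1436 [ 316. -278.  170.] [ 360. -104.  178.]
mark 0.74 [354.8 224.4] 519 [571.  49. 121.] [604. 214. 128.]
pendant 0.9 [355.6 227.5] 502 [571.  48. 121.] [604. 214. 128.]
pendant 0.84 [169.7 288.1] 1372 [ 315. -278.  170.] [ 359. -231.  177.]
pendant 0.61 [428.2 156. ] 694 [688. 279. 171.] [731. 327. 178.]
vise 0.8 [351.9 251.1] 2916 [583.  22.  79.] [639. 216. 131.]
vise 0.76 [424.1 192.2] 5067 [692. 235. 106.] [774. 583. 179.]
vise 0.59 [181.1 324.1] 7474 [ 343. -309.  118.] [ 403. -103.  179.]
doming1 0.66 [254.2 360.3] 179 [ 498. -
[... 1896 characters left out ...]
el': array([ 0.00118478, -0.00122784,  0.00061672, -0.00190781, -0.00056717,
        0.00207458, -0.00058052]), 'tau': array([-8.38044998e-04, -7.76200247e+01,  1.56356569e+00, -2.58383882e+01,
        1.23136461e-02,  2.11435537e-03,  5.88815439e-06]), 'position': array([ 162.9936168 , -706.45034403,  231.32404319]), 'orientation': array([[ 9.74386150e-01,  2.24881364e-01, -5.75027770e-05],
       [ 2.24881358e-01, -9.74386148e-01, -9.51587478e-05],
       [-7.74293384e-05,  7.97900633e-05, -9.99999994e-01]]), 'wrist_force': array([ 0.1213773 ,  0.99830134, -0.58706745]), 'torque': array([ 2.91144648e-02, -9.11979773e-05,  1.71117116e-02]), 'finger_force': 0.0, 'opening': 85.59031651034773}
```

Run:
```python
from h import *
import pickle
S=pickle.load(open("scene.pkl","rb"));T=pickle.load(open("top.pkl","rb"))
def crop(c,x,y,w,h,k): return cv2.resize(c["image"][y:y+h,x:x+w,::-1],(w*k,h*k),interpolation=cv2.INTER_CUBIC)
a=crop(S,310,185,100,75,4);b=crop(S,225,310,100,75,4)
d=crop(T,250,180,100,75,4);e=crop(T,380,205,100,75,4)
cv2.imwrite("pics/crops.png",np.vstack([np.hstack([a,b]),np.hstack([d,e])]))
```

```text
(no output)
```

View pics/scene0.png

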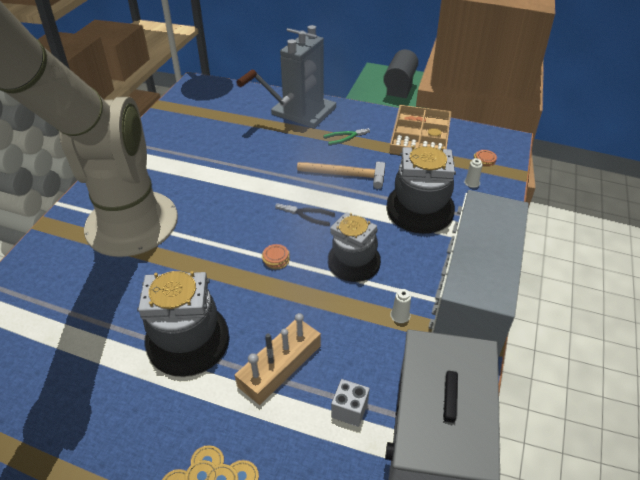

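View pics/crops.png

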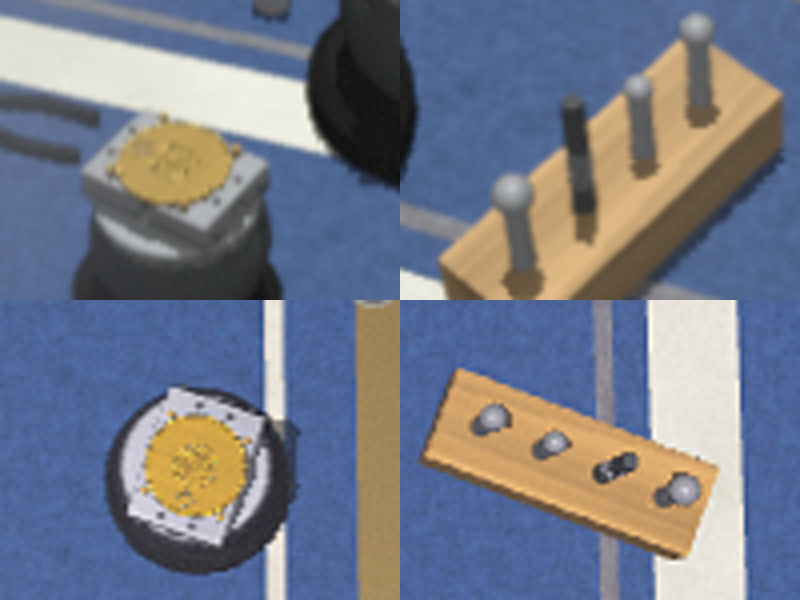

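The scene shows the smallest vise around (352,245), with the pendant at (355,227). The dark flat-headed punch is the second tool from the near-left end of the block, with its head at about (369-ish/4 → 268,335). In the top picture the scribed ring is on the robot side of the pendant, at about (296,230).

Run:
```python
from h import *
import pickle
from scipy.optimize import least_squares
S=pickle.load(open("scene.pkl","rb"));T=pickle.load(open("top.pkl","rb"))
for n,c in(("S",S),("T",T)):
    P=cloud(c);X=P.reshape(-1,3);ok=(c["depth"]>0).ravel()
    tb=ok&(abs(X[:,2])<12)&(abs(X[:,0]-560)<150)&(abs(X[:,1]+50)<150);print(n,"table z",np.median(X[tb,2]),X[tb,2].std())
    hsv=cv2.cvtColor(c["image"],cv2.COLOR_RGB2HSV).reshape(-1,3)
    # block top
    m=ok&(abs(X[:,2]-44)<6)&(abs(X[:,0]-520)<75)&(abs(X[:,1]+270)<115)&(hsv[:,1]>60)&(hsv[:,0]<25)
    r=cv2.minAreaRect(X[m,:2].astype(np.float32));print("block",m.sum(),r)
    # pendant gold px
    m=ok&(np.linalg.norm(X[:,:2]-[573,50],axis=1)<42)&(X[:,2]>100)&(hsv[:,0]>12)&(hsv[:,0]<30)&(hsv[:,1]>110)
    Q=X[m];cen=Q.mean(0)
    for _ in range(3):
        u,s,vt=np.linalg.svd(Q-Q.mean(0),full_matrices=False);nn=vt[2]*np.sign(vt[2,2]);rs=(Q-Q.mean(0))@nn
        Q=Q[abs(rs)<2.5*max(rs.std(),.5)]
    hull=cv2.convexHull(X[m,:2].astype(np.float32))
    (cx,cy),ax,an=cv2.fitEllipse(hull)
    print("pend",m.sum(),"cen",Q.mean(0),"n",nn,"tilt",np.degrees(np.arccos(nn[2])),"az",np.degrees(np.arctan2(nn[1],nn[0])),"res",rs.std(),"ell",cx,cy,ax)
    # vise base ring
    m=ok&(X[:,2]>6)&(X[:,2]<40)&(np.linalg.norm(X[:,:2]-[575,50],axis=1)<75)
    print("ring ",cv2.minEnclosingCircle(X[m,:2].astype(np.float32)))
    # punch pixels: dark on block
    m=ok&(hsv[:,2]<75)&(X[:,2]>50)&(np.linalg.norm(X[:,:2]-[513,-290],axis=1)<25)
    v,u=np.divmod(np.nonzero(m)[0],640);print("punch px",m.sum(),u.min(),u.max(),v.min(),v.max(), X[m].max(0))
def big(c,x,y,w,h,k): return cv2.resize(c["image"][y:y+h,x:x+w,::-1],(w*k,h*k),interpolation=cv2.INTER_CUBIC)
cv2.imwrite("pics/big.png",np.vstack([np.hstack([big(S,330,208,50,37,8),big(S,255,328,50,37,8)]),np.hstack([big(T,275,202,50,37,8),big(T,410,227,50,37,8)])]))
```

```text
S table z 0.3617926538367442 2.2334148069179762
block 2085 ((518.9553833007812, -269.02362060546875), (181.76022338867188, 65.0871353149414), 68.38967895507812)
pend 417 cen [573.66377822  46.96765323 120.93177009] n [-0.0919507  -0.03747219  0.99505824] tilt 5.698458830235621 az -157.82788745794727 res 1.8188793732148445 ell 573.2846069335938 46.60201644897461 (60.09294128417969, 64.08407592773438)
ring  ((581.9931640625, 51.831905364990234), 66.0704116821289)
punch px 86 266 272 337 361 [ 516.73071395 -286.8289504   129.84592813]
T table z 0.5400726544264671 3.3027865691795735
block 1402 ((518.573974609375, -267.1247863769531), (180.89581298828125, 63.42042541503906), 68.5226058959961)
pend 501 cen [572.63850516  50.47250692 120.84833477] n [-0.09675512 -0.0458187   0.99425303] tilt 6.145612648613266 az -154.65995199072768 res 2.746967377240758 ell 571.6879272460938 50.11000061035156 (64.4771499633789, 66.1275634765625)
ring  ((574.4671020507812, 49.382755279541016), 74.3940658569336)
punch px 16 429 437 244 249 [ 512.81153915 -279.97933633  131.21690218]
```

View pics/big.png

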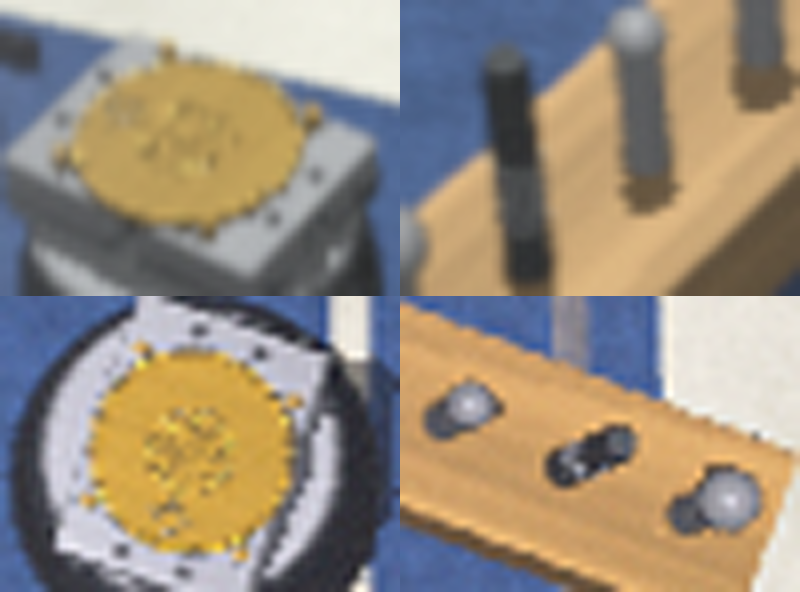

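The crops show the ring in the scene image at about (344.8,220.8) and in the top image at about (295.8,228.9). The punch head is at scene (267.6,334.6) and top (437,244.4), which makes it the hole at block y = -21. I'll move closer first and turn to the block's axes.

>>> play_rows:
  motion:
    - [[1,0.075,0.072,0,0,0,0.115],[1,0.075,0.072,0,0,0,0.115],[1,0.075,0.072,0,0,0,0.115],[1,0.075,0.072,0,0,0,0.115],[1,0.075,0.072,0,0,0,0.115],[1,0.075,0.072,0,0,0,0.115],[1,0.075,0.072,0,0,0,0.115],[1,0.075,0.072,0,0,0,0.115]]

```text
t: 1.57
position: [404.2, -474.6, 231.7]
orientation: [[0.366, 0.931, 0.0], [0.931, -0.366, -0.001], [-0.001, 0.001, -1.0]]
wrist_force: [0.5, -0.4, 0.3]
opening: 85.2
finger_force: 0.0
```

Run:
```python
from h import *
import pickle
from scipy.optimize import least_squares
S=pickle.load(open("scene.pkl","rb"));T=pickle.load(open("top.pkl","rb"))
def onplane(c,px,p0,n):
    o=c["world_from_camera"][:3,3];d=world(c,px[0],px[1],1.0)-o
    return o+d*((p0-o)@n)/(d@n)
z=np.array([0,0,1.])
print("head",onplane(S,(267.6,334.6),129*z,z),onplane(T,(437,244.4),129*z,z))
print("base",onplane(S,(270.9,361),45*z,z),onplane(T,(430.1,247.6),45*z,z))
avg={}
for n in("scene","top"):
    D=[];I=[]
    for _ in range(6):
        c=read_camera(n);D.append(c["depth"]);I.append(c["image"].astype(float))
    D=np.array(D);D[D==0]=np.nan;dm=np.nanmedian(D,0);print(n,"frame noise",np.nanmedian(np.nanstd(D,0)))
    c["depth"]=np.nan_to_num(dm).astype(np.float32);c["image"]=np.mean(I,0).round().astype(np.uint8);avg[n]=c
    X=cloud(c).reshape(-1,3);ok=(c["depth"]>0).ravel();hsv=cv2.cvtColor(c["image"],cv2.COLOR_RGB2HSV).reshape(-1,3)
    gold=(hsv[:,0]>12)&(hsv[:,0]<30)&(hsv[:,1]>110)
    m=ok&(np.linalg.norm(X[:,:2]-[573,50],axis=1)<42)&(X[:,2]>100)&gold
    Q=X[m]
    for _ in range(4):
        A=np.c_[Q[:,:2]-[573,49],np.ones(len(Q))];k,*_=np.linalg.lstsq(A,Q[:,2],rcond=None);r=Q[:,2]-A@k;Q=Q[abs(r)<2.5*r.std()]
    nn=np.array([-k[0],-k[1],1]);nn/=np.linalg.norm(nn)
    print("n",nn,np.degrees(np.arccos(nn[2])),"z@573,49",k[2],"res",r.std(),len(Q),"sig",np.degrees(r.std()/np.sqrt(len(Q))/16))
    # silhouette edge fit: circle r32 on face
    p0=np.array([573,49,k[2]])
    mm=m.reshape(480,640).astype(np.uint8);cs,_=cv2.findContours(cv2.morphologyEx(mm,cv2.MORPH_CLOSE,np.ones((5,5))),cv2.RETR_EXTERNAL,cv2.CHAIN_APPROX_NONE)
    e=max(cs,key=len)[:,0,:].astype(float)
    W=np.array([onplane(c,q,p0,nn) for q in e])
    f=least_squares(lambda a:np.hypot(W[:,0]-a[0],W[:,1]-a[1])-a[2],[573,49,32],loss="soft_l1");print("pendant centre",f.x)
    ring=(345-.2,220.8) if n=="scene" else (295.8,228.9)
    M=onplane(c,ring,p0,nn);print("mark",M,"dist",np.linalg.norm(M[:2]-f.x[:2]))
    # base ring: dark vs. not, contour at z~10
    v,u=np.mgrid[:480,:640]
    cc=proj(c,[[577,50,20]])[0]
    dark=((hsv[:,2]<70).reshape(480,640)&(np.hypot(u-cc[0],v-cc[1])<40)).astype(np.uint8)
    cs,_=cv2.findContours(dark,cv2.RETR_EXTERNAL,cv2.CHAIN_APPROX_NONE);e=max(cs,key=len)[:,0,:].astype(float)
    if n=="top":
        for h in(5,15):
            W=np.array([onplane(c,q,h*z,z) for q in e]);f=least_squares(lambda a:np.hypot(W[:,0]-a[0],W[:,1]-a[1])-a[2],[577,50,62],loss="soft_l1");print("base",h,f.x,len(e))
pickle.dump(avg,open("avg.pkl","wb"));s=bot.state();print(s["t"],s["position"],s["orientation"][:,1],s["wrist_force"])
```

```text
head [ 510.94456861 -287.94338112  129.        ] [ 511.80540292 -286.55470906  129.        ]
base [ 512.0769635  -289.94024221   45.        ] [ 511.50220885 -286.44804911   45.        ]
scene frame noise 2.7430623
n [-0.09228329 -0.04617718  0.99466148] 5.922995640697858 z@573,49 121.04790624222163 res 0.7873298607748979 395 sig 0.14186028402167153
pendant centre [573.15161596  47.23076987  29.20493828]
mark [550.90406267  57.56642897 119.395573  ] dist 24.531193939784725
top frame noise 2.9220412
n [-0.07871528 -0.04864713  0.99570948] 5.309433078581921 z@573,49 120.87578775611117 res 1.2493399945649306 487 sig 0.2027303696348119
pendant centre [572.66781462  50.36099372  30.14074903]
mark [553.44468025  57.11240522 119.72619822] dist 20.374259547760296
base 5 [578.88964019  52.73582751  58.30051628] 166
base 15 [577.5825555   52.397075    57.90185849] 166
2.1667 [ 402.343689   -476.66425995  231.23398763] [ 9.27881542e-01 -3.72875089e-01 -1.12596526e-04] [ 0.79198557  0.33958693 -0.30112083]
```

>>> play_rows:
  motion:
    - [[1,0.0455,0.079,0,0,0,0],[1,0.0455,0.079,0,0,0,0],[1,0.0455,0.079,0,0,0,0],[1,0.0455,0.079,0,0,0,0],[1,0.0455,0.079,0,0,0,0],[1,0.0455,0.079,0,0,0,0],[1,0,0,-0.06,0,0,0],[1,0,0,-0.06,0,0,0],[1,0,0,0,0,0,0],[1,0,0,0,0,0,0]]

```text
t: 3.0
position: [511.5, -286.5, 182.6]
orientation: [[0.372, 0.928, -0.002], [0.928, -0.372, 0.001], [-0.0, -0.003, -1.0]]
wrist_force: [0.0, -0.6, 0.2]
opening: 85.3
finger_force: 0.0
```

>>> play_rows:
  motion:
    - [[1,0,-0.001,-0.075,0,0,0],[1,0,0,-0.075,0,0,0],[1,0,0,-0.075,0,0,0],[1,0,0,-0.04,0,0,0],[1,0,0,-0.034,0,0,0],[1,0,0,0,0,0,0],[0,0,0,0,0,0,0],[0,0,0,0,0,0,0],[0,0,0,0,0,0,0],[0,0,0,0,0,0,0],[0,0,0,0,0,0,0],[0,0,0,0,0,0,0]]
  force: 60

```text
t: 4.0
position: [512.4, -287.0, 64.3]
orientation: [[0.372, 0.928, 0.001], [0.928, -0.372, -0.0], [-0.0, 0.001, -1.0]]
wrist_force: [-0.7, -0.9, 0.7]
opening: 12.7
finger_force: 0.1
```

>>> play_rows:
  motion:
    - [[0,0,0,0,0,0,0],[0,0,0,0,0,0,0],[0,0,0,0,0,0,0],[0,0,0,0,0,0,0]]
  force: 100

```text
t: 4.33
position: [512.4, -287.0, 63.9]
orientation: [[0.371, 0.928, 0.0], [0.928, -0.371, -0.0], [-0.0, 0.001, -1.0]]
wrist_force: [-0.5, -0.6, 4.6]
opening: 10.0
finger_force: 97.4
```

>>> play_rows:
  motion:
    - [[0,0,0,0.02,0,0,0],[0,0,0,0.03,0,0,0],[0,0,0,0.03,0,0,0],[0,0,0,0.03,0,0,0],[0,0,0,0.05,0,0,0],[0,0,0,0.075,0,0,0],[0,0,0,0.075,0,0,0],[0,0,0,0.075,0,0,0],[0,0,0,0.05,0,0,0],[0,0,0,0,0,0,0]]

```text
t: 5.17
position: [513.9, -287.4, 243.5]
orientation: [[0.372, 0.928, 0.007], [0.928, -0.372, -0.003], [-0.001, 0.008, -1.0]]
wrist_force: [1.8, -1.0, -0.0]
opening: 9.7
finger_force: 97.5
```

Run:
```python
from h import *
S=read_camera("scene");T=read_camera("top")
s=bot.state();R=s["orientation"];p=s["position"];print(p,s["opening"],s["wrist_force"],s["t"])
def big(c,x,y,w,h,k): return cv2.resize(c["image"][y:y+h,x:x+w,::-1],(w*k,h*k),interpolation=cv2.INTER_CUBIC)
tip=p+R@[0,0,54.];
for c in(S,T):
    print(proj(c,[tip,p,p-R@[0,0,66.]]).round(1).tolist())
a=proj(S,[tip])[0].astype(int);b=proj(T,[tip])[0].astype(int)
print(a,b)
cv2.imwrite("pics/lift.png",np.hstack([big(S,a[0]-40,a[1]-70,80,100,5),big(T,b[0]-40,b[1]-50,80,100,5)]))
```

```text
[ 512.17706206 -286.8973797   239.31671809] 9.824699829450832 [-0.52386771 -0.36712464 -0.91724937] 5.2667
[[266.2, 315.5], [263.8, 295.9], [260.6, 269.5]]
[[442.3, 241.9], [447.6, 239.6], [454.7, 236.4]]
[266 315] [442 241]
```

View pics/lift.png

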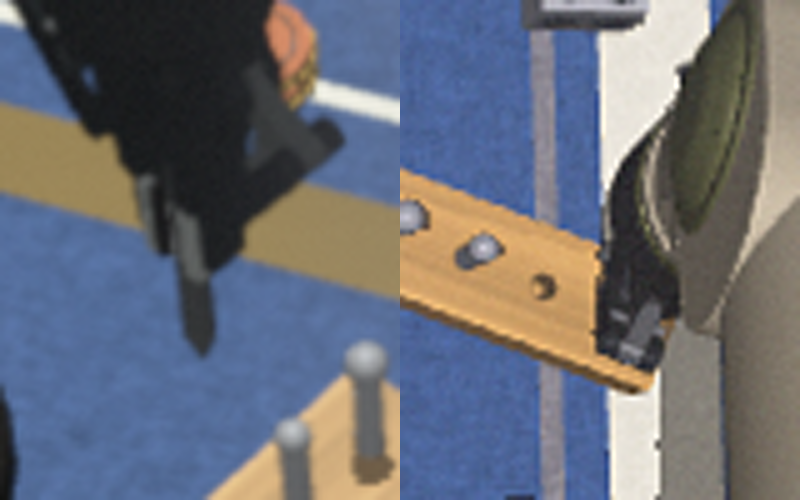

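The punch came out cleanly. Its tip shows at scene (266.1,315.5), right where the nominal model predicts it. Next I'll move to a hover 30 mm above the mark and tilt square to the face.

>>> play_rows:
  motion:
    - [[0,0.009,0.0945,0,0.005,-0.0097,0],[0,0.009,0.0945,0,0.005,-0.0097,0],[0,0.009,0.0945,0,0.005,-0.0097,0],[0,0.009,0.0945,0,0.005,-0.0097,0],[0,0.009,0.0945,0,0.005,-0.0097,0],[0,0.009,0.0945,0,0.005,-0.0097,0],[0,0.009,0.0945,0,0.005,-0.0097,0],[0,0.009,0.0945,0,0.005,-0.0097,0],[0,0.009,0.0945,0,0.005,-0.0097,0],[0,0,0,-0.045,0,0,0],[0,0,0,-0.044,0,0,0],[0,0,0,0,0,0,0]]

```text
t: 6.27
position: [542.1, 53.8, 198.7]
orientation: [[0.366, 0.927, 0.085], [0.927, -0.371, 0.046], [0.074, 0.062, -0.995]]
wrist_force: [-0.7, -0.3, -0.7]
opening: 9.4
finger_force: 97.6
```

```bash
cat > look.py <<'E'
from h import *
import sys
S=read_camera("scene")
for _ in range(3): T=read_camera("top")
s=bot.state();R=s["orientation"];p=s["position"];print(p.round(2),R.round(4).tolist(),s["opening"],s["wrist_force"],s["t"])
def big(c,x,y,w,h,k): return cv2.resize(c["image"][y:y+h,x:x+w,::-1],(w*k,h*k),interpolation=cv2.INTER_CUBIC)
tip=p+R@[0,0,54.9];print("tip",tip)
for c in(S,T): print(proj(c,[tip,p,p-R@[0,0,66.],[552.2,57.3,119.5]]).round(1).tolist())
cv2.imwrite(sys.argv[1],np.hstack([big(S,320,180,50,65,8),big(T,275,195,50,65,8)]))
E
python3 look.py pics/hov.png
```

```text
[544.71  52.94 202.45] [[0.3686, 0.9251, 0.0912], [0.9263, -0.3737, 0.0469], [0.0774, 0.0672, -0.9947]] 9.606516661345806 [ 0.35797906 -0.08629538 -0.52027138] 6.4667
tip [549.71747703  55.51195117 147.84229416]
[[344.3, 211.7], [342.4, 192.8], [339.8, 168.3], [345.3, 221.0]]
[[296.0, 229.0], [296.2, 228.3], [296.4, 227.3], [295.7, 229.4]]
```

View pics/hov.png

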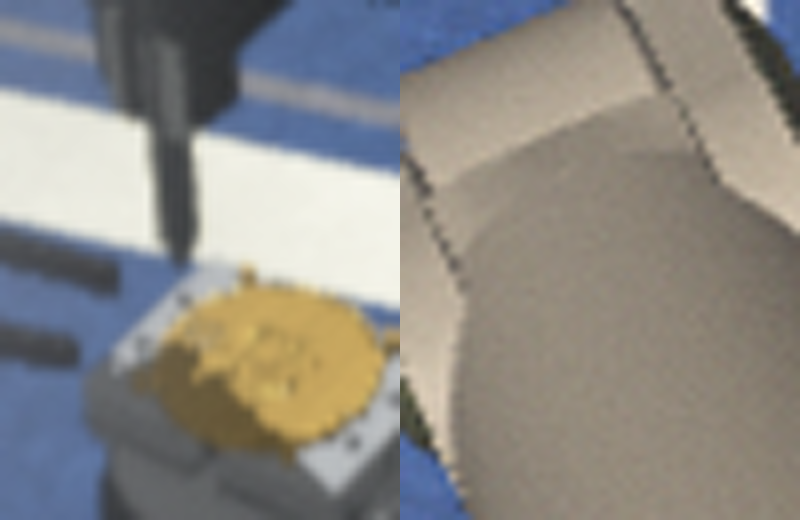

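The scene frame was taken while the arm was still settling, so the tip appears at (341.9,212.2) where (344.3,211.7) was expected. I'll look again now that it is at rest.

```bash
cat > look2.py <<'E'
from h import *
import sys
I=[];D=[];p=[];z=[];w=[]
for _ in range(6):
    S=read_camera("scene");I.append(S["image"].astype(float));D.append(S["depth"]);s=bot.state();p.append(s["position"]);z.append(s["orientation"][:,2]);w.append(s["wrist_force"])
p=np.mean(p,0);z=np.mean(z,0);w=np.mean(w,0);im=np.mean(I,0)
tip=p+z*54.9
print("p",p.round(2),"z",z.round(4),"w",w.round(2),"tip",tip.round(2),"t",s["t"])
P=proj(S,[tip,p,[552.2,57.3,119.5]]);print(P.round(2).tolist())
g=cv2.cvtColor(im.astype(np.uint8),cv2.COLOR_RGB2GRAY).astype(float)
x0=int(P[0,0])-16;rows=range(int(P[1,1])-1,int(P[0,1])+2)
for v in rows:
    r=g[v,x0:x0+32]; ex=P[1,0]+(v-P[1,1])*(P[0,0]-P[1,0])/(P[0,1]-P[1,1])
    k=np.clip((130-r)/60,0,1); b=int(round(ex))-x0; k[:max(b-7,0)]=0;k[b+8:]=0
    print(v,round(ex,2),round((k*np.arange(x0,x0+32)).sum()/max(k.sum(),.01),2),round(k.sum(),1),end="; ")
cv2.imwrite(sys.argv[1],cv2.resize(im[180:240,310:390,::-1].astype(np.uint8),(800,600),interpolation=cv2.INTER_CUBIC))
E
python3 look2.py pics/hov2.png
```

```text
p [544.92  52.97 202.72] z [ 0.0922  0.047  -0.9946] w [-0.02  0.12 -0.59] tip [549.98  55.54 148.11] t 6.7667
[[344.47, 211.66], [342.49, 192.69], [345.32, 220.97]]
191 342.31 342.5 12.5; 192 342.41 342.5 12.5; 193 342.52 343.3 11.5; 194 342.62 344.24 8.2; 195 342.73 344.32 5.9; 196 342.83 343.17 3.7; 197 342.94 342.24 3.6; 198 343.04 342.42 3.7; 199 343.15 342.49 3.7; 200 343.25 342.52 3.7; 201 343.36 342.56 3.7; 202 343.46 342.67 3.7; 203 343.56 342.82 3.8; 204 343.67 342.98 3.8; 205 343.77 343.04 3.9; 206 343.88 343.14 3.9; 207 343.98 343.25 3.8; 208 344.09 343.34 3.4; 209 344.19 343.25 2.6; 210 344.3 343.51 1.5; 211 344.4 343.49 0.8; 212 344.51 341.88 0.8;
```

View pics/hov2.png

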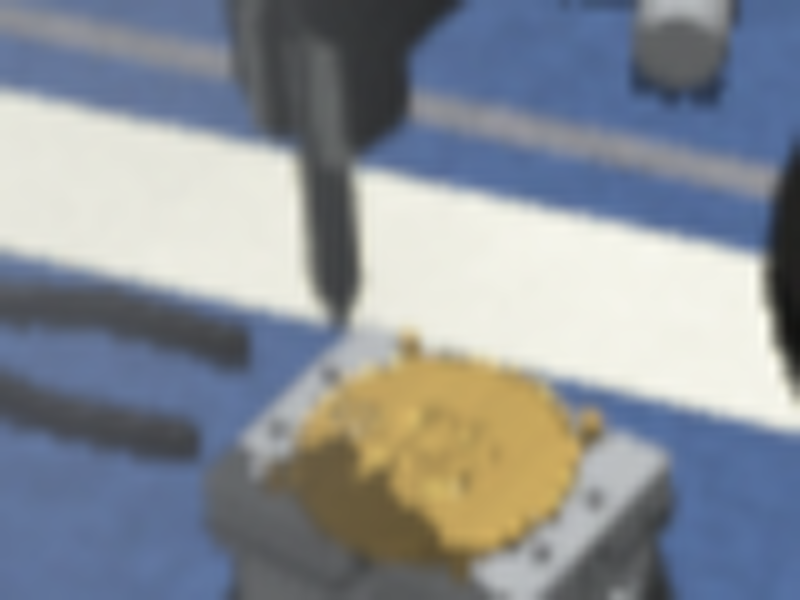

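Once settled, the rod lies parallel to the prediction. It is about 0.85 px left of it, which is a camera calibration error. The tip is at about (343.6,211.7) and the ring at about (344.8,220.8). With that correction the mark comes out at about (553,57.6,119.4), agreeing with the top camera. I'll descend to about 11 mm above it.

>>> play_rows:
  motion:
    - [[0,0.0013,0.001,-0.012,0,0,0],[0,0.0013,0.001,-0.012,0,0,0],[0,0.0013,0.001,-0.012,0,0,0],[0,0.0013,0.001,-0.0088,0,0,0],[0,0,0,0,0,0,0],[0,0,0,0,0,0,0],[0,0,0,0,0,0,0]]

```text
t: 7.35
position: [546.7, 55.1, 184.1]
orientation: [[0.368, 0.925, 0.091], [0.927, -0.373, 0.047], [0.077, 0.067, -0.995]]
wrist_force: [-0.2, 0.5, -0.5]
opening: 9.6
finger_force: 97.6
```

```bash
python3 look2.py pics/hov3.png
```

```text
p [546.78  54.98 184.31] z [ 0.0915  0.047  -0.9947] w [-0.   -0.2  -0.78] tip [551.81  57.56 129.7 ] t 7.65
[[345.31, 217.47], [343.4, 198.91], [345.32, 220.97]]
197 343.2 343.79 12.1; 198 343.31 343.57 11.0; 199 343.41 343.94 8.2; 200 343.51 344.27 5.1; 201 343.62 343.27 3.2; 202 343.72 342.92 3.1; 203 343.82 343.11 3.6; 204 343.92 343.34 3.8; 205 344.03 343.45 3.7; 206 344.13 343.5 3.7; 207 344.23 343.52 3.8; 208 344.34 343.55 3.7; 209 344.44 343.64 3.8; 210 344.54 343.8 3.9; 211 344.65 343.9 4.1; 212 344.75 343.45 5.1; 213 344.85 342.9 6.2; 214 344.96 342.88 5.9; 215 345.06 342.75 4.6; 216 345.16 342.86 3.2; 217 345.27 343.04 2.5; 218 345.37 341.64 0.4;
```

View pics/hov3.png

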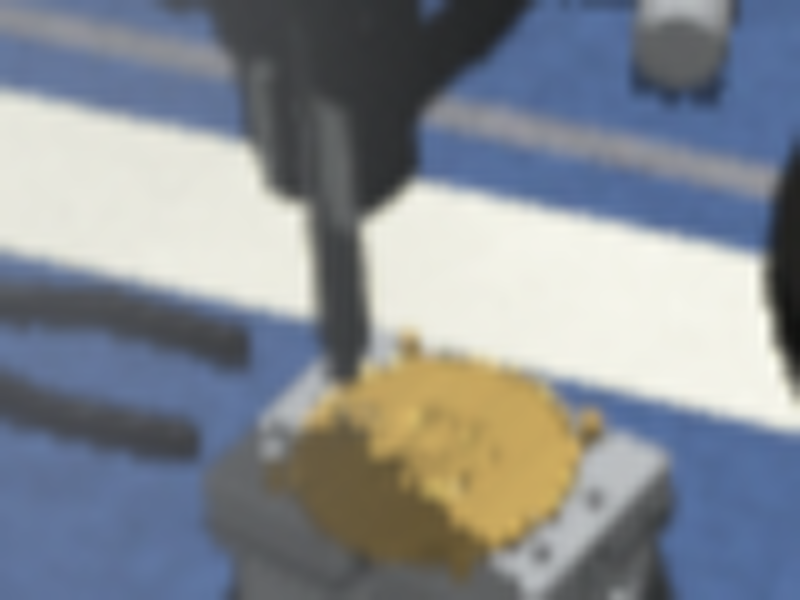

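The tip at (344.2,217.5) is on the line down to the ring at (344.8,220.8), and its row agrees with the model. I'll go down 7 mm and then creep.

>>> play_rows:
  motion:
    - [[0,0.0012,-0.0001,-0.006,0,0,0],[0,0.0006,-0.0001,-0.006,0,0,0],[0,0.0005,0,-0.0054,0,0,0],[0,0,0,0,0,0,0],[0,0,0,0,0,0,0],[0,0,0,0,0,0,0]]

```text
t: 8.15
position: [547.6, 54.9, 177.1]
orientation: [[0.368, 0.925, 0.091], [0.927, -0.373, 0.047], [0.077, 0.067, -0.995]]
wrist_force: [-1.0, -0.8, -1.4]
opening: 9.7
finger_force: 97.6
```

>>> play_rows:
  motion:
    - [[0,0.00012,6e-05,-0.00125,0,0,0],[0,0.00012,6e-05,-0.00125,0,0,0],[0,0,0,0,0,0,0],[0,0,0,0,0,0,0]]

```text
t: 8.48
position: [547.7, 55.0, 176.2]
orientation: [[0.368, 0.925, 0.091], [0.927, -0.373, 0.047], [0.078, 0.067, -0.995]]
wrist_force: [0.4, -0.1, -0.6]
opening: 9.9
finger_force: 97.6
```

>>> play_rows:
  motion:
    - [[0,0.00012,6e-05,-0.00125,0,0,0],[0,0.00012,6e-05,-0.00125,0,0,0],[0,0,0,0,0,0,0],[0,0,0,0,0,0,0]]

```text
t: 8.82
position: [547.8, 55.0, 175.2]
orientation: [[0.368, 0.925, 0.091], [0.927, -0.373, 0.047], [0.077, 0.067, -0.995]]
wrist_force: [0.5, -0.1, -0.3]
opening: 9.6
finger_force: 97.6
```

```bash
python3 look2.py pics/hov4.png
```

```text
p [547.81  54.99 175.2 ] z [ 0.0912  0.047  -0.9947] w [ 0.12  0.08 -0.77] tip [552.82  57.57 120.59] t 9.1167
[[345.64, 220.6], [343.76, 202.22], [345.32, 220.97]]
201 343.63 344.06 11.6; 202 343.73 343.93 9.3; 203 343.84 344.72 5.8; 204 343.94 344.02 3.8; 205 344.04 343.51 3.1; 206 344.14 343.4 3.4; 207 344.25 343.49 3.7; 208 344.35 343.56 3.8; 209 344.45 343.69 3.8; 210 344.55 343.83 3.9; 211 344.66 343.9 4.1; 212 344.76 343.45 5.2; 213 344.86 342.89 6.3; 214 344.97 342.96 6.3; 215 345.07 343.1 6.0; 216 345.17 343.5 5.2; 217 345.27 343.93 4.6; 218 345.38 344.28 3.6; 219 345.48 344.66 2.4; 220 345.58 344.62 1.8; 221 345.68 344.44 2.2;
```

View pics/hov4.png

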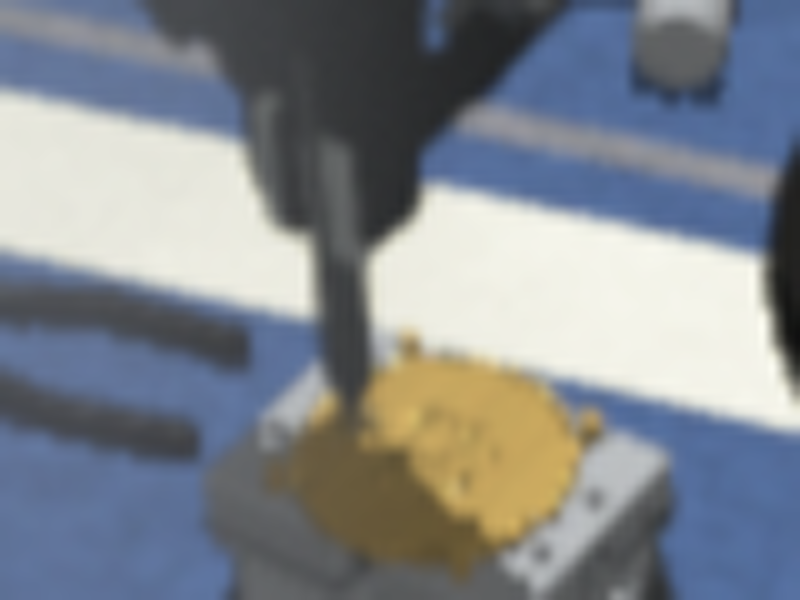

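The tip shows at crop (352,410), right on the ring's earlier position (352,413). Now I'll creep into contact.

>>> play_rows:
  motion:
    - [[0,6e-05,3e-05,-0.00063,0,0,0],[0,6e-05,3e-05,-0.00063,0,0,0],[0,0,0,0,0,0,0],[0,0,0,0,0,0,0]]

```text
t: 9.45
position: [547.8, 55.0, 174.7]
orientation: [[0.368, 0.925, 0.091], [0.927, -0.373, 0.047], [0.077, 0.067, -0.995]]
wrist_force: [0.0, -0.4, 0.1]
opening: 9.6
finger_force: 97.6
```

>>> play_rows:
  motion:
    - [[0,6e-05,3e-05,-0.00063,0,0,0],[0,6e-05,3e-05,-0.00063,0,0,0],[0,0,0,0,0,0,0],[0,0,0,0,0,0,0]]

```text
t: 9.78
position: [548.0, 55.1, 174.3]
orientation: [[0.368, 0.925, 0.091], [0.927, -0.373, 0.047], [0.078, 0.067, -0.995]]
wrist_force: [-0.1, -0.6, 1.7]
opening: 9.6
finger_force: 97.6
```

>>> play_rows:
  motion:
    - [[0,2e-05,1e-05,-0.00025,0,0,0],[0,0,0,0,0,0,0],[0,0,0,0,0,0,0]]

```text
t: 10.03
position: [548.0, 55.1, 174.2]
orientation: [[0.368, 0.925, 0.091], [0.927, -0.373, 0.047], [0.078, 0.067, -0.995]]
wrist_force: [-1.2, -0.2, 2.2]
opening: 9.4
finger_force: 97.6
```

```bash
cat > w.py <<'E'
from h import *
w=[];p=[]
for _ in range(8):
    read_camera("scene");s=bot.state();w.append(s["wrist_force"]);p.append(s["position"])
R=s["orientation"];print(s["t"],np.mean(w,0).round(2),np.std(w,0).round(2),np.mean(p,0).round(2),R[:,2].round(4),s["finger_force"],"push",-(np.mean(w,0)-[.05,0,-.75])@R[:,2])
E
python3 w.py
```

```text
10.4333 [-0.56 -0.4   2.2 ] [0.3  0.36 0.59] [547.97  55.05 174.15] [ 0.0914  0.047  -0.9947] 97.63965010643005 push 3.005792250847056
```

>>> play_rows:
  motion:
    - [[0,2e-05,1e-05,-0.00025,0,0,0],[0,0,0,0,0,0,0],[0,0,0,0,0,0,0]]

```text
t: 10.68
position: [548.0, 55.0, 174.0]
orientation: [[0.368, 0.925, 0.091], [0.927, -0.373, 0.047], [0.078, 0.067, -0.995]]
wrist_force: [-0.6, -1.3, 3.9]
opening: 9.5
finger_force: 97.6
```

```bash
python3 w.py
```

```text
11.0833 [-0.44 -0.39  3.34] [0.45 0.32 0.37] [547.95  55.04 174.02] [ 0.0913  0.047  -0.9947] 97.64935970306396 push 4.133929280052865
```

>>> play_rows:
  motion:
    - [[0,2e-05,1e-05,-0.00023,0,0,0],[0,0,0,0,0,0,0],[0,0,0,0,0,0,0],[0,0,0,0,0,0,0]]

```text
t: 11.42
position: [548.0, 55.0, 173.9]
orientation: [[0.368, 0.925, 0.091], [0.927, -0.373, 0.047], [0.078, 0.067, -0.995]]
wrist_force: [-0.7, 0.5, 3.6]
opening: 9.7
finger_force: 97.7
```

```bash
python3 w.py; python3 look2.py pics/fin.png
```

```text
11.8167 [-0.79 -0.19  3.94] [0.32 0.55 0.4 ] [547.95  55.04 173.91] [ 0.0912  0.047  -0.9947] 97.67094254493713 push 4.7491451987773745
p [547.95  55.05 173.91] z [ 0.0913  0.047  -0.9947] w [-0.38  0.04  3.8 ] tip [552.96  57.63 119.3 ] t 12.1167
[[345.69, 221.02], [343.81, 202.67], [345.32, 220.97]]
201 343.64 344.18 11.9; 202 343.74 343.92 10.5; 203 343.84 344.43 7.6; 204 343.95 344.58 5.3; 205 344.05 343.86 3.3; 206 344.15 343.38 3.2; 207 344.25 343.47 3.7; 208 344.36 343.58 3.8; 209 344.46 343.76 4.0; 210 344.56 343.83 3.9; 211 344.66 343.91 4.1; 212 344.77 343.45 5.2; 213 344.87 342.9 6.3; 214 344.97 342.96 6.3; 215 345.08 343.11 6.0; 216 345.18 343.53 5.3; 217 345.28 343.91 4.8; 218 345.38 344.24 3.8; 219 345.49 344.76 2.8; 220 345.59 344.9 2.4; 221 345.69 344.63 2.7; 222 345.79 344.2 3.4;
```

View pics/fin.png

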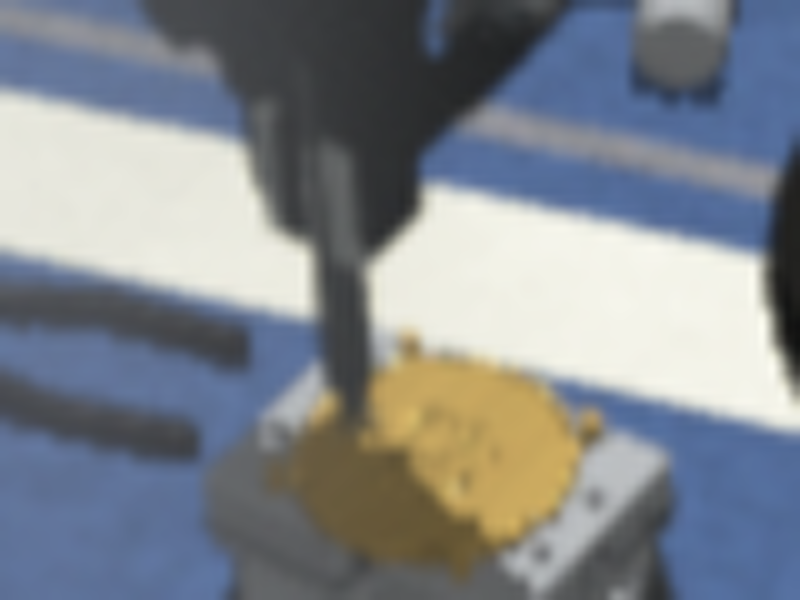

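The tip is at about (345,221), on the ring's location. I'll add a slight push to reach 5 N and then hand in.

>>> play_rows:
  motion:
    - [[0,1e-05,0,-0.0001,0,0,0],[0,0,0,0,0,0,0],[0,0,0,0,0,0,0],[0,0,0,0,0,0,0]]

```text
t: 12.45
position: [548.0, 55.0, 173.9]
orientation: [[0.368, 0.925, 0.091], [0.927, -0.373, 0.047], [0.078, 0.067, -0.995]]
wrist_force: [-0.3, 0.3, 4.1]
opening: 9.5
finger_force: 97.7
```

```bash
python3 w.py; python3 -c "
from plant import bot
print(bot.sign_off())"
```

```text
12.85 [-0.44 -0.19  4.41] [0.37 0.37 0.28] [547.94  55.05 173.86] [ 0.0912  0.047  -0.9947] 97.67611026763916 push 5.188035435279039
the job is handed in; nothing more can be done
None
```

The job is handed in at about 12.9 s, with the punch still gripped, its point on the scribed ring as far as the scene camera can show, aligned to the measured face normal and pushing with about 5 N; no verdict came back.

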